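# Shut the cash safe and throw its bolts

### The arm

A 6-joint arm with a two-finger parallel gripper is mounted at the origin on the work surface. World frame = base frame: x ahead of the robot, y to its left, z up, the work surface at z = 0. Lengths are in mm, angles in rad, forces in N, time in s.
With the tool pointing down it reaches from about 300 to 775 mm from the base axis. Payload 14.6 kg.
Tool frame: the origin (TCP) lies midway between the tips of the shut fingers; the grasp point (between the pads) lies 19 mm behind it (grip_depth is the distance from the TCP to the grasp point, in mm); z points along the fingers, y is the direction in which the jaws open and shut (so a half turn about z gives the same grasp; the last joint's range is limited). The gripper opens to 94 mm and grips with 3 to 60 N. Pads are 16 mm wide; open, the fingers measure 119 mm over their backs; the gripper's body (75 mm by 177 mm) begins 78 mm behind the grasp point.
Start: joints at [1.071, 0.3, 1.521, -0, 1.321, -0.067], TCP at [230.674, 499.278, 205.446] pointing down, gripper open.
Joint ranges: [-3.03, 3.03], [-0.79, 2.21], [0.23, 2.52], [-1.04, 4.18], [0, 3.07], [-2.55, 2.55]. Speed limits (rad/s): [2.22, 2.22, 2.57, 3.14, 3.14, 3.14].

### API

Orientations are given as [roll, pitch, yaw] about the fixed x, y, z axes, in that order (R = Rz(yaw) Ry(pitch) Rx(roll)).
In Python, from cell import read_state, camera, camera_info, sign_off, grip_depth gives the robot as it stands.
- The arm moves only by the tool drive_tool, never from a script. Its argument "motion" is one flat list of numbers, 4 for each row, row after row: the shift along the tool's x, y, z in mm, then the turn about the tool's z in rad. A call has 1 to 8 rows; each row shifts and turns the pose as measured when the row begins, along the tool's axes as they then stand; what a row does not reach is not made up. A row lasts 1/12 s, in which the tool goes at most 41.7 mm and 7.16 degrees, less where a joint would pass 70% of its speed; a pose out of reach is approached as far as the arm can. A call is refused whole if a number of a shift passes 41.7 or a number of a turn 0.125, either way. A call with a gripper value outside its range is refused whole. "jaw" is the closure, from 0 (fully open) to 1 (shut), set as the call begins (left out, the last holds). The fingers move at their own pace and stop on an object; "grip_force" is the grip in N (left out, the last holds). Time passes only in rows, so rows that do not move let the fingers close. It gives the time, the measured TCP pose, the force and the opening at its end, in the units of the state.
- read_state(): the state, without advancing time (a new reading comes with each control period).
- camera(name): name is "scene" or "top"; returns the picture (480x640x3 uint8, red, green, blue); there is no depth.
- camera_info(name): a dict with "fovy" (degrees; the focal length in pixels is half the picture's height over the tangent of half this angle, whatever the lens; pixels are square), "cx", "cy" (the principal point, pixels), "camera_from_world" (4x4, takes a point from world to camera coordinates). Camera axes: x right, y up, looking along -z (the intrinsics and any distortion apply to the point x, -y, -z); pixel columns grow to the right and rows downward; lengths in mm; the calibration is good to about 2 mm. A picture is of the moment at which its call begins. camera_info takes no time and is no camera call.
- sign_off(): hands the job in, once; it reports no verdict.
The state is a dict: "clock": time; "joints": joint angles; "qd": joint speeds; "effort": joint torques, N m; "eef_pos": TCP position; "eef_rot": TCP orientation; "wrist_force": force on the tool from outside, world axes, zero at the start; "moment": the same for the moment, N m; "finger_gap": finger opening in mm.
Only numpy, scipy, OpenCV 4.12 (cv2) and the standard library are available. Lean on these libraries where they do the work, as an engineer would, in place of code of your own. Each camera call takes 0.05 s, during which the arm holds its last target. There are 200 camera calls.

### The job

Lock up the cash safe: with a fingertip push its part-open lid down until it is fully shut, without slamming it, and then push on a spoke of the three-spoke handle to turn it clockwise (seen from above) as far as it goes, so that the bolts are thrown. Do not turn the handle before the lid is shut and do not force it against its stop, do not raise the lid, and leave the things beside the safe where they stand.

Things in the scene. Friction and masses are not known exactly. Their poses are not given: they have to be found in the camera images.
- safe: Grey steel top-opening cash safe, fixed: 270 mm deep (its x), 340 mm wide (y), body 160 mm high. Origin at the centre of its underside, x to the hinge side (away from the robot but for its yaw), y left, z up. Lid plate over the whole top, 14 mm thick (top face 174 mm up when shut), hinged along x = +135, z = 160 mm. A keypad centred at y = -134 mm (88 x 60 mm) stands 9 mm proud of the lid.
- lid_panel (a joint): Lid hinge: 0 = fully shut, grows as the near edge rises (rad); starts part open at 0.3 to 0.6. The hinge is stiff, so the lid stays where it is left; it takes about 3 to 9 N downward near the near edge to push it down. The lid with its handle weighs 3.5 kg.
- lid_edge (a point): Middle of the lid's near (front) edge, on its top (outer) face, 270 mm from the hinge line. The top face is bare for 50 mm in from this edge and across the whole width. Its x axis points along the lid to the hinge, y along the edge, z out of the top face.
- handle_hub (a point): Point on the axis of the bolt handle, at the height of the middle of its spokes: 45 mm above the lid's top face, over the lid's centre (135 mm from the hinge line). Its z axis is the handle's axis (up when the lid is shut). Hub 48 mm across, its top 17 mm above this point, on a spindle 28 mm across.
- spoke0 (a point): Centre of the black ball (21 mm across) on the end of a spoke, 80 mm from the handle's axis; the steel spokes are round bars 13 mm thick, level with the hub point, free underneath (38 mm of air down to the lid's top face). With the handle at 0 this spoke points to the safe's +y; it turns with the handle.
- spoke1 (a point): The same on the next spoke, 120 degrees counter-clockwise (seen from above) from spoke0.
- spoke2 (a point): The same on the third spoke, 120 degrees clockwise from spoke0.
- bolt_handle (a joint): Angle of the bolt handle (rad): grows clockwise seen from above; 0 = bolts withdrawn, 1.571 = its hard stop, bolts fully thrown. It starts at 0 to 0.25, turns stiffly (about 3 to 4 N at the ball of a spoke) and stays where it is left.
- notes_center (a point): Centre of a loose stack of four banded banknote bundles, 77 x 160 x 48 mm, lying on the bench beside the safe. Bystander.
- padlock_center (a point): Centre of a brass padlock standing on the bench, 50 x 22 mm, 76 mm high with its shackle. Bystander.
- stamp_center (a point): Centre of an upright wooden hand stamp, 41 mm across at the foot, 79 mm high. Bystander.

How it is judged:
By the outcome, as a careful person would: the job done as asked, in the order asked, and still so for the second after the job is handed in, with the robot touching nothing.
It also fails if it takes over 51 s, if anything falls off the work surface, if the arm or the gripper's body presses on something with over 40 N, if the wrist force passes 120 N, or if a joint passes its speed limit or range.

## Working session

There is one attempt and no reset: what is moved stays moved. The work goes in short steps, Python scripts to look and compute and a tool call to move; the robot and the scene stay as the last step left them, time stands still between calls to the robot, and variables do not carry over. Pictures are saved under pics/ and viewed, on a budget of 10 in all, crops included, one or two more only if the job needs it, and the job is handed in when it is done.

Besides the shell and the picture viewer there is one more tool, called after "Call:" as name(argument=value, ...) on one line, values as JSON. drive_tool: Moves the arm, as the interface text tells. Its arguments: {"type":"object","properties":{"motion":{"type":"array","items":{"type":"number"}},"jaw":{"type":"number"},"grip_force":{"type":"number"}},"required":["motion"]}

```bash
mkdir -p pics; python3 - <<'E'
from cell import *
import cv2,numpy as np
for n in("scene","top"):
    im=camera(n);cv2.imwrite(f"pics/{n}0.png",im[:,:,::-1].copy())
    print(n,camera_info(n))
print(read_state())
E
```

```text
scene {'fovy': 54.89921676858055, 'cx': 322.951914113866, 'cy': 250.74191877579756, 'camera_from_world': array([[ 2.24364365e-01,  9.74502115e-01,  2.50173018e-03,
        -1.64557768e+02],
       [-8.20462064e-01,  1.87512500e-01,  5.40075054e-01,
         3.66974618e+02],
       [ 5.25835177e-01, -1.23226171e-01,  8.41613140e-01,
        -1.44472005e+03],
       [ 0.00000000e+00,  0.00000000e+00,  0.00000000e+00,
         1.00000000e+00]])}
top {'fovy': 46.51540640997093, 'cx': 320.7406601179704, 'cy': 236.05249215643119, 'camera_from_world': array([[-2.16888844e-02, -9.99719195e-01,  9.54587406e-03,
         6.76307847e+01],
       [ 9.82127514e-01, -1.95197263e-02,  1.87201834e-01,
        -5.83911614e+02],
       [-1.86962934e-01,  1.34354645e-02,  9.82275089e-01,
        -1.08029667e+03],
       [ 0.00000000e+00,  0.00000000e+00,  0.00000000e+00,
         1.00000000e+00]])}
{'clock': 0.1, 'joints': array([ 1.07138472e+00,  3.00348540e-01,  1.52151241e+00,  1.20488744e-05,
        1.32069326e+00, -6.66006648e-02]), 'qd': array([-3.81442651e-05, -2.00619793e-03, -6.05245213e-04,  4.75203978e-04,
       -1.65892625e-03,  1.81039854e-03]), 'effort': array([ 1.90707637e-03, -5.32645547e+01, -3.53282762e+01,  7.09290197e-02,
        2.34800298e-02, -3.74457125e-05]), 'eef_pos': array([230.57290696, 499.08204366, 204.98260758]), 'eef_rot': array([-3.14063401e+00, -7.56381582e-05,  2.70877869e+00]), 'wrist_force': array([ 0.32290408, -0.16503549,  0.78011342]), 'moment': array([ 0.02847038,  0.04294181, -0.03375566]), 'finger_gap': 94.00201798761775}
```

View pics/scene0.png

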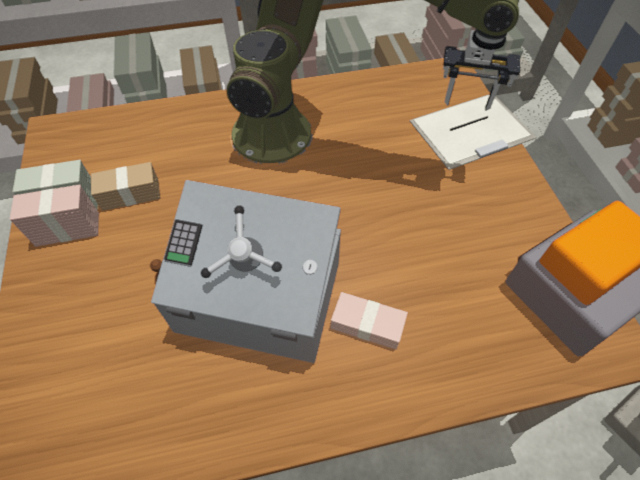

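View pics/top0.png

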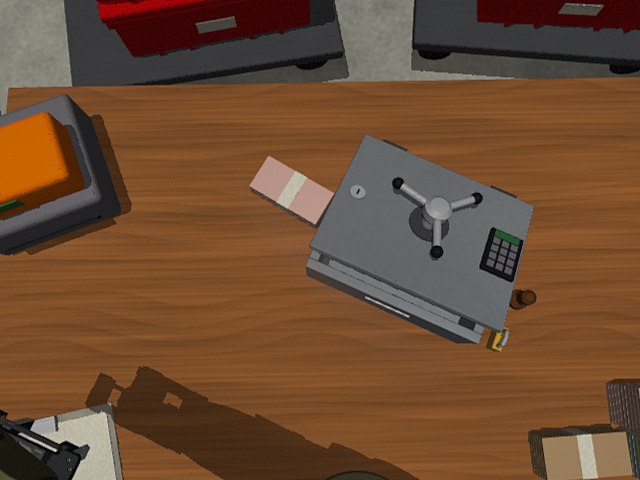

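The top view shows the lid corners at hinge (368,136) and (532,208), and near (312,249) and (500,330). The balls are spoke0 (398,183), spoke1 (436,252) and spoke2 (477,198). The scene view shows the same features, with the near edge at (187,181)–(340,207). The notes lie on the +y side. The stamp and padlock are on the -y side near the front corner.

```bash
cat > h.py <<'E'
from cell import *
import numpy as np
from scipy.optimize import least_squares
from scipy.spatial.transform import Rotation as R
def proj(n,P):
    c=camera_info(n);P=np.atleast_2d(P);T=c["camera_from_world"];q=P@T[:3,:3].T+T[:3,3]
    f=240/np.tan(np.radians(c["fovy"])/2)
    return np.c_[c["cx"]+f*q[:,0]/-q[:,2],c["cy"]+f*q[:,1]/q[:,2]]
def world(p,L,lid=True):   # L: safe coords with lid shut; p=x,y,yaw,lidangle
    L=np.atleast_2d(L).astype(float)
    if lid:
        h=np.array([135,0,160]);L=R.from_euler('y',p[3]).apply(L-h)+h
    return R.from_euler('z',p[2]).apply(L)+[p[0],p[1],0]
def spoke(b,i):
    a=np.pi/2-b+[0,2*np.pi/3,-2*np.pi/3][i]
    return [80*np.cos(a),80*np.sin(a),219]
def pts(b): return [[135,170,174],[135,-170,174],[-135,170,174],[-135,-170,174],spoke(b,0),spoke(b,1),spoke(b,2),[0,0,236]]
def fit(obs,p0):
    f=lambda p:np.concatenate([(proj(n,world(p,pts(p[4])))-o).ravel() for n,o in obs.items()])
    s=least_squares(lambda p:f(p)[~np.isnan(f(p))],p0,loss='soft_l1',x_scale=[10,10,.1,.1,.1]);return s.x,f(s.x).reshape(-1,2)
E
python3 - <<'E'
from h import *
obs={"top":np.array([[368,136],[532,208],[312,249],[500,330],[398,183],[436,252],[477,198],[438,207]]),
"scene":np.array([[318,331],[154,302],[340,207],[187,181],[277,267],[239,210],[205,272],[240,243]])}
p,r=fit(obs,[500,-100,-.4,.4,.1])
print(p);print(r.round(1))
np.save("p.npy",p)
print("edge",world(p,[-135,0,174]),"hub",world(p,[0,0,219]),"hubshut",world([*p[:3],0],[0,0,219]))
s=read_state();print(R.from_euler('xyz',s["eef_rot"]).as_matrix().round(3))
E
```

```text
[ 5.58956589e+02 -1.20796316e+02 -4.37932195e-01  3.46608452e-01
  2.58728031e-01]
[[-5.4 -2.4]
 [ 0.3 -3.1]
 [-5.2 -2.2]
 [ 0.5  1.7]
 [-2.6  1.1]
 [-2.8  1. ]
 [-3.1  1.2]
 [-0.3 -1.1]
 [-5.1  5.2]
 [-4.9  0.8]
 [-0.6 -1. ]
 [-3.  -1.5]
 [-1.2 -0.9]
 [-0.1 -0.2]
 [ 0.  -0.4]
 [-2.3  3.7]]
edge [[455.54515029 -72.37319897 264.88910028]] hub [[ 584.37881366 -132.70044804  261.35212379]] hubshut [[ 558.95658904 -120.79631649  219.        ]]
[[-0.908  0.419 -0.   ]
 [ 0.419  0.908 -0.001]
 [ 0.    -0.001 -1.   ]]
```

Call:
drive_tool(motion=[0, 0, -38, 0, 0, 0, -38, 0, -28, -25, -14, 0, -28, -25, -14, 0, -28, -25, -14, 0, -28, -25, -14, 0, -28, -25, 0, 0, -28, -25, 0, 0], jaw=1)

```text
clock: 0.77
eef_pos: [319.8, 288.1, 339.7]
eef_rot: [-3.131, -0.0, 2.718]
wrist_force: [0.5, 0.2, -0.1]
finger_gap: 44.0
```

Call:
drive_tool(motion=[-28, -25, 0, 0, -28, -25, 0, 0, -28, -25, 0, 0, -28, -25, 0, 0, -28, -25, 0, 0, -28, -25, 0, 0, -28, -25, 0, 0, -28, -25, 0, 0])

```text
clock: 1.43
eef_pos: [443.3, -1.3, 342.2]
eef_rot: [-3.132, 0.001, 2.719]
wrist_force: [1.0, 0.5, 0.0]
finger_gap: 0.6
```

Call:
drive_tool(motion=[-28, -26, 0, 0, -28, -26, 0, 0, -5, -5, 0, 0.12, 0, 0, 0, 0.12, 0, 0, 0, 0.12, 0, 0, 0, 0.12, 0, 0, 0, 0.12, 0, 0, 0, 0.12])

```text
clock: 2.1
eef_pos: [477.1, -91.1, 338.6]
eef_rot: [-3.129, 0.003, 1.974]
wrist_force: [0.1, 0.2, 0.1]
finger_gap: 0.2
```

Call:
drive_tool(motion=[0, 0, 15, 0.12, 0, 0, 10, 0.12, 0, 0, 5, 0.12, 0, 0, 5, 0.12, 0, 0, 0, 0.12, 0, 0, 0, 0])

```text
clock: 2.6
eef_pos: [476.0, -91.4, 300.3]
eef_rot: [-3.13, 0.01, 1.344]
wrist_force: [-0.1, -0.9, -0.1]
finger_gap: 0.6
```

```bash
python3 - <<'E'
from h import *
import cv2
p=np.load("p.npy")
im=camera("top")[:,:,::-1].copy()
P=proj("top",world(p,pts(p[4])))
for q in P: cv2.drawMarker(im,tuple(int(v) for v in q.round()),(0,0,255),cv2.MARKER_CROSS,8,1)
for q in proj("top",[read_state()["eef_pos"]]): cv2.drawMarker(im,tuple(int(v) for v in q.round()),(0,255,0),cv2.MARKER_CROSS,8,1)
cv2.imwrite("pics/top1.png",cv2.resize(im[110:370,260:580],None,fx=2.5,fy=2.3))
im=camera("scene")[:,:,::-1].copy()
for q in proj("scene",world(p,pts(p[4]))): cv2.drawMarker(im,tuple(int(v) for v in q.round()),(0,0,255),cv2.MARKER_CROSS,8,1)
for q in proj("scene",[read_state()["eef_pos"]]): cv2.drawMarker(im,tuple(int(v) for v in q.round()),(0,255,0),cv2.MARKER_CROSS,8,1)
cv2.imwrite("pics/scene1.png",cv2.resize(im[120:380,120:440],None,fx=2.5,fy=2.3))
s=read_state();print(s["eef_pos"],s["eef_rot"],s["wrist_force"])
E
```

```text
[476.12038587 -91.4053304  300.47526375] [-3.12999912  0.00955582  1.35368529] [-0.47527564 -0.64022193 -0.08483049]
```

View pics/top1.png

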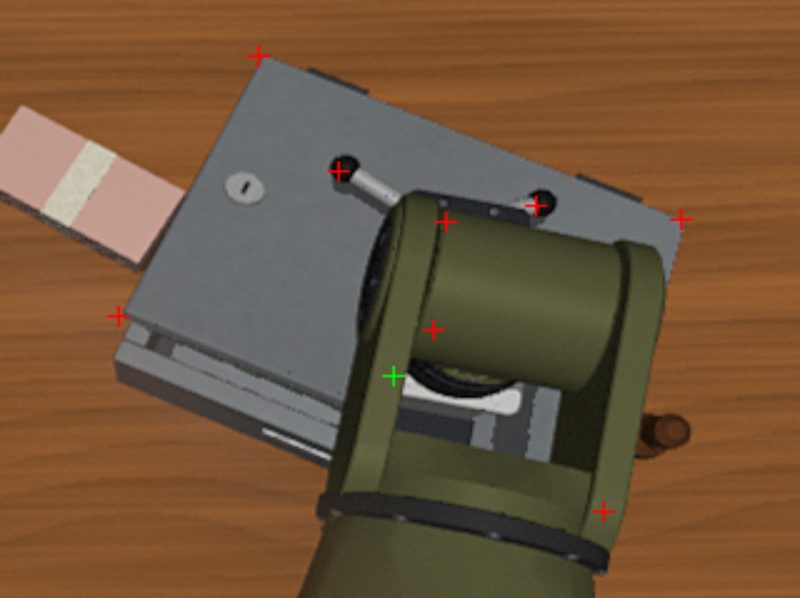

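View pics/scene1.png

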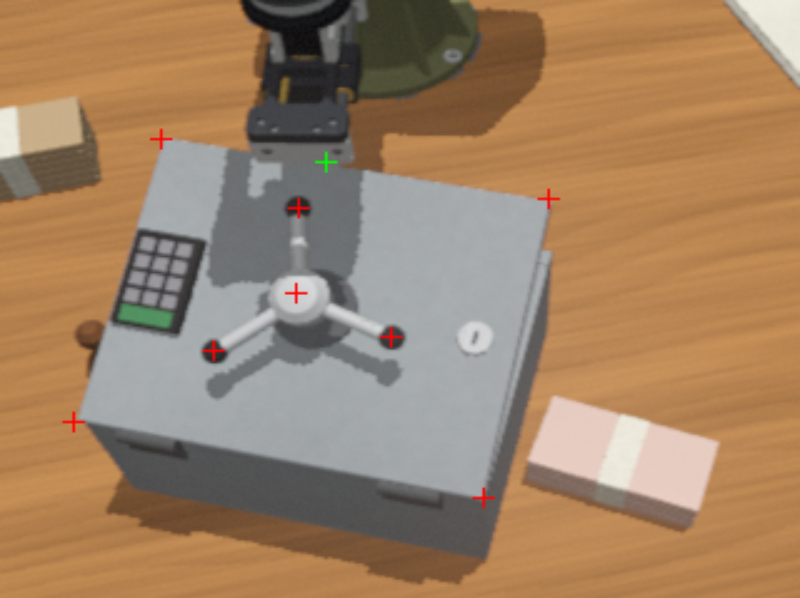

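Both overlays match: the ball predictions land within about 3 px. I'll shift outward, clear of spoke1's ball and closer to the edge, then descend.

Call:
drive_tool(motion=[14, -8, 0, 0, 14, -8, 0, 0, 0, 0, 8, 0, 0, 0, 8, 0, 0, 0, 6, 0, 0, 0, 4, 0])

```text
clock: 3.2
eef_pos: [466.3, -61.0, 273.0]
eef_rot: [-3.131, 0.01, 1.374]
wrist_force: [-0.4, -0.1, -0.1]
finger_gap: 0.5
```

Call:
drive_tool(motion=[0, 0, 4, 0, 0, 0, 4, 0, 0, 0, 4, 0, 0, 0, 4, 0])

```text
clock: 3.53
eef_pos: [466.3, -62.2, 255.7]
eef_rot: [-3.131, 0.009, 1.375]
wrist_force: [-0.9, 0.5, 5.5]
finger_gap: 0.3
```

Call:
drive_tool(motion=[0, 0, 4, 0, 0, 0, 4, 0, 0, 0, 4, 0, 0, 0, 4, 0, 0, 0, 4, 0, 0, 0, 4, 0, 0, 0, 4, 0, 0, 0, 4, 0])

```text
clock: 4.2
eef_pos: [466.0, -62.9, 220.7]
eef_rot: [-3.131, 0.009, 1.375]
wrist_force: [-1.5, 0.8, 3.6]
finger_gap: 0.7
```

Call:
drive_tool(motion=[0, 0, 4, 0, 0, 0, 4, 0, 0, 0, 4, 0, 0, 0, 4, 0, 0, 0, 4, 0])

```text
clock: 4.62
eef_pos: [465.4, -63.0, 198.1]
eef_rot: [-3.13, 0.009, 1.375]
wrist_force: [-1.0, 2.0, 3.7]
finger_gap: 0.4
```

Call:
drive_tool(motion=[0, 0, 3, 0, 0, 0, 3, 0, 0, 0, 3, 0, 0, 0, 2, 0, 0, 0, 2, 0, 0, 0, 2, 0, 0, 0, 2, 0])

```text
clock: 5.2
eef_pos: [464.9, -62.9, 178.6]
eef_rot: [-3.129, 0.009, 1.375]
wrist_force: [-1.7, 0.9, 3.1]
finger_gap: 0.7
```

Call:
drive_tool(motion=[0, 0, 1.5, 0, 0, 0, 1.5, 0])

```text
clock: 5.37
eef_pos: [464.9, -63.0, 175.3]
eef_rot: [-3.129, 0.009, 1.375]
wrist_force: [-1.6, 1.6, 2.3]
finger_gap: 0.4
```

Call:
drive_tool(motion=[0, 0, 1, 0, 0, 0, 1, 0])

```text
clock: 5.53
eef_pos: [465.0, -63.0, 174.1]
eef_rot: [-3.13, 0.009, 1.375]
wrist_force: [-10.9, 2.7, 26.4]
finger_gap: 0.4
```

Call:
drive_tool(motion=[0, 0, 1, 0])

```text
clock: 5.62
eef_pos: [464.9, -63.0, 174.1]
eef_rot: [-3.13, 0.009, 1.375]
wrist_force: [-8.7, 2.9, 17.1]
finger_gap: 0.3
```

The lid stopped hard at TCP height 174.1 mm, which is the shut height. I'll back off and look again.

Call:
drive_tool(motion=[0, 0, -10, 0, 0, 0, -30, 0, 0, -40, -25, 0, 0, -40, 0, 0, 0, -40, 0, 0, 0, 0, 0, 0])

```text
clock: 6.12
eef_pos: [349.4, -40.1, 240.5]
eef_rot: [-3.13, 0.01, 1.375]
wrist_force: [-1.2, 0.0, 0.5]
finger_gap: 0.1
```

```bash
python3 - <<'E'
from h import *
import cv2
t=camera("top")[:,:,::-1].copy();s=camera("scene")[:,:,::-1].copy()
cv2.imwrite("pics/t2raw.png",t);cv2.imwrite("pics/s2raw.png",s)
# crops x2, side by side stacked
a=cv2.resize(t[120:360,280:560],None,fx=2,fy=2);b=cv2.resize(s[150:390,130:370],None,fx=2,fy=2)
cv2.imwrite("pics/t2.png",a);cv2.imwrite("pics/s2.png",b)
print(read_state()["eef_pos"],read_state()["wrist_force"])
E
```

```text
[353.03970146 -40.87283044 240.38331489] [-0.8323555  -0.70625478  0.58862311]
```

View pics/t2.png

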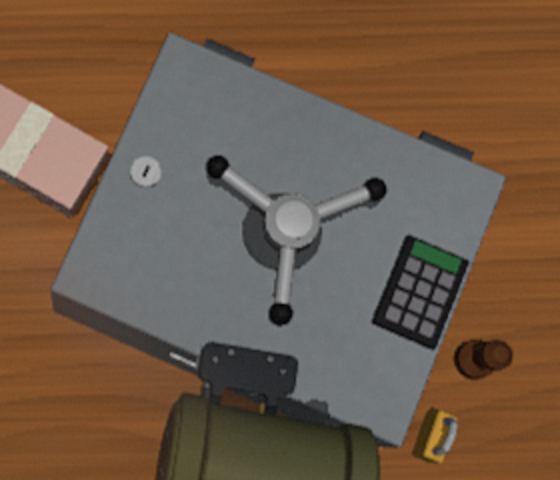

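View pics/s2.png

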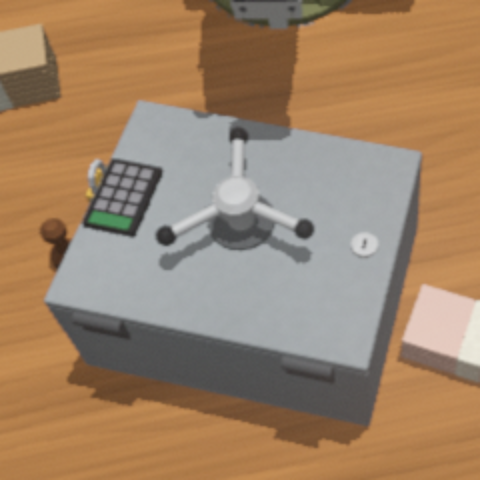

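The lid is flat and shut. In the top crop the balls are at (217,167), (281,314) and (375,188), and the hub is at (293,218). In the scene crop the balls are at (304,229), (238,136) and (166,236). Next is a refit with the lid angle fixed at 0.

```bash
python3 - <<'E'
from h import *
t=np.array([[169,33],[505,178],[53,291],[402,446],[217,167],[281,314],[375,188],[293,218]])/2+[280,120]
s=np.array([[366,362],[49,300],[421,151],[141,102],[304,229],[238,136],[166,236],[236,194]])/2+[130,150]
def f(p,full=True):
    q=[p[0],p[1],p[2],0];out=[]
    for n,o,k in(("top",t,p[4]),("scene",s,p[5])):
        c=camera_info(n);u=proj(n,world(q,pts(p[3])));fl=240/np.tan(np.radians(c["fovy"])/2)
        d=(u-[c["cx"],c["cy"]]);r2=(d**2).sum(1,keepdims=True)/fl**2
        out.append(u+d*k*r2-o)
    return np.concatenate(out).ravel()
for tag,g in(("nok",lambda p:f([*p,0,0])),("k",f)):
    x=least_squares(g,[559,-121,-.44,.25]+([0,0] if tag=="k" else []),loss='soft_l1',x_scale=[10,10,.1,.1]+([.1,.1] if tag=="k" else []))
    print(tag,x.x.round(3),x.cost);print(g(x.x).reshape(-1,2).round(1).tolist())
    q=[*x.x[:3],0];print("hub",world(q,[0,0,219]),[world(q,spoke(x.x[3],i)).round(1).tolist() for i in range(3)])
    np.save(f"p_{tag}.npy",x.x)
E
```

```text
nok [ 5.59323e+02 -1.22246e+02 -4.41000e-01  2.41000e-01] 27.164325035255946
[[-1.7, -1.3], [-0.0, -1.8], [-2.9, -0.4], [-1.0, 0.7], [-1.3, -0.0], [-1.2, -0.6], [-1.7, 0.2], [-0.5, 0.0], [-0.6, 3.4], [-5.4, 0.6], [-1.1, -1.1], [-3.8, -2.0], [-1.6, -0.7], [-1.8, -0.1], [-1.7, -0.3], [-2.8, -2.5]]
hub [[ 559.32340746 -122.24602054  219.        ]] [[[609.8, -60.2, 219.0]], [[480.3, -109.6, 219.0]], [[587.8, -197.0, 219.0]]]
k [ 5.59500e+02 -1.23225e+02 -4.39000e-01  2.44000e-01 -5.00000e-03
 -2.47000e-01] 16.76828069541748
[[-1.4, -1.2], [0.2, -2.1], [-2.3, -0.2], [-0.3, 0.4], [-0.7, -0.2], [-0.7, -0.8], [-1.2, 0.1], [0.1, -0.1], [-0.8, 2.7], [0.8, -1.0], [-1.6, -1.1], [-1.6, -0.6], [-2.0, -0.5], [-1.6, 0.3], [-0.6, -0.4], [-2.7, -2.3]]
hub [[ 559.50036462 -123.22485065  219.        ]] [[[610.0, -61.2, 219.0]], [[480.5, -110.5, 219.0]], [[588.0, -198.0, 219.0]]]
```

Refit: hub at (559.5,-123), handle at 0.243, spoke1 along 170.6°. I'll enter the gap on spoke1's -y side at about 54 mm radius.

Call:
drive_tool(motion=[0, 0, -20, 0, -15, 33, 0, -0.03, -15, 33, 0, 0, -15, 33, 0, 0, -15, 33, 0, 0, -10, 28, 0, 0, 0, 0, 0, 0])

```text
clock: 6.8
eef_pos: [511.6, -143.9, 258.9]
eef_rot: [-3.134, 0.01, 1.407]
wrist_force: [-0.5, 0.1, -0.8]
finger_gap: 0.4
```

Call:
drive_tool(motion=[-2, -10, 0, 0, 0, 0, 20, 0, 0, 0, 20, 0, 0, 0, 15, 0, 0, 0, 7, 0, 0, 0, 0, 0])

```text
clock: 7.3
eef_pos: [499.5, -145.6, 190.9]
eef_rot: [-3.129, 0.01, 1.407]
wrist_force: [0.3, 0.2, -0.4]
finger_gap: 0.2
```

Call:
drive_tool(motion=[4, 0, -6, 0, 4, 0, 0, 0, 3, 0, 0, 0, 3, 0, 0, 0])

```text
clock: 7.63
eef_pos: [502.2, -130.7, 200.4]
eef_rot: [-3.133, 0.01, 1.406]
wrist_force: [-0.4, -0.3, 1.1]
finger_gap: 0.7
```

Call:
drive_tool(motion=[2, 0, 0, 0, 2, 0, 0, 0])

```text
clock: 7.8
eef_pos: [503.0, -126.4, 201.1]
eef_rot: [-3.133, 0.012, 1.407]
wrist_force: [-2.4, -5.4, -3.7]
finger_gap: 0.3
```

Call:
drive_tool(motion=[3.3, -0.7, 0, 0.06, 3.3, -0.7, 0, 0.06, 3.3, -0.7, 0, 0.06, 3.3, -0.7, 0, 0.06, 3.3, -0.7, 0, 0.06, 3.3, -0.7, 0, 0.06])

```text
clock: 8.3
eef_pos: [504.1, -107.9, 201.1]
eef_rot: [-3.139, 0.02, 1.032]
wrist_force: [-2.6, -2.4, 0.8]
finger_gap: 0.5
```

Call:
drive_tool(motion=[3.5, -0.9, 0, 0.06, 3.5, -0.9, 0, 0.06, 3.5, -0.9, 0, 0.06, 3.5, -0.9, 0, 0.06, 3.5, -0.9, 0, 0.06, 3.5, -0.9, 0, 0.06, 3.5, -0.9, 0, 0.06])

```text
clock: 8.88
eef_pos: [514.9, -86.2, 201.2]
eef_rot: [3.133, 0.025, 0.589]
wrist_force: [-1.5, -2.7, 0.3]
finger_gap: 0.4
```

```bash
cat > st.py <<'E'
from h import *
s=read_state();d=s["eef_pos"][:2]-[559.5,-123];r=np.hypot(*d)
sp=np.arctan2(d[1],d[0])-np.arcsin(14.5/r);y=s["eef_rot"][2]
T=np.array([[np.cos(y),np.sin(y)],[np.sin(y),-np.cos(y)]])
print("r",r,"handle est",np.pi*7/6-.44-sp%(2*np.pi),"yaw err",y-(sp-np.pi/2),"c",-T@d,"F tool",T@s["wrist_force"][:2],s["wrist_force"],"j6",s["joints"][5],"z",s["eef_pos"][2])
E
python3 st.py
```

```text
r 57.85636343672434 handle est 1.0262227119158132 yaw err -0.039417241259424696 c [16.69592104 55.39499085] F tool [-2.73591967  1.46708554] [-1.46056901 -2.73940406  0.34415134] j6 0.7649472458712431 z 201.22512513699948
```

Call:
drive_tool(motion=[3.5, -0.9, 0, 0.055, 3.5, -0.9, 0, 0.055, 3.5, -0.9, 0, 0.055, 3.5, -0.9, 0, 0.055, 3.5, -0.9, 0, 0.055, 3.5, -0.9, 0, 0.055])

```text
clock: 9.38
eef_pos: [530.6, -72.8, 201.2]
eef_rot: [3.122, 0.025, 0.24]
wrist_force: [-3.1, -3.6, 1.1]
finger_gap: 0.5
```

```bash
python3 st.py
```

```text
r 57.87855601999607 handle est 1.3850484009471042 yaw err -0.02907711406900204 c [16.12291392 55.58757859] F tool [-3.84397291  2.72028679] [-3.08621877 -3.55687245  1.1220499 ] j6 1.1471365436885197 z 201.19260731580164
```

Close to the stop. I'll use smaller steps now and watch the force.

Call:
drive_tool(motion=[2, -0.5, 0, 0.03, 2, -0.5, 0, 0.03])

```text
clock: 9.55
eef_pos: [534.0, -71.0, 201.2]
eef_rot: [3.12, 0.025, 0.175]
wrist_force: [-3.6, -2.3, 1.0]
finger_gap: 0.7
```

Call:
drive_tool(motion=[1.5, -0.4, 0, 0.02, 1.5, -0.4, 0, 0.02])

```text
clock: 9.72
eef_pos: [536.5, -69.9, 201.2]
eef_rot: [3.118, 0.026, 0.132]
wrist_force: [-3.6, -2.7, -0.0]
finger_gap: 0.4
```

```bash
python3 st.py
```

```text
r 57.847708211897995 handle est 1.4981258181902413 yaw err -0.024478879732249936 c [15.86635973 55.62927264] F tool [-3.95482132  2.24672459] [-3.62528558 -2.74694149 -0.03246983] j6 1.264454400753443 z 201.15602438659747
```

Call:
drive_tool(motion=[1, -0.3, 0, 0.015, 1, -0.3, 0, 0.015])

```text
clock: 9.88
eef_pos: [538.2, -69.2, 201.2]
eef_rot: [3.117, 0.026, 0.099]
wrist_force: [-4.6, -3.1, 0.3]
finger_gap: 0.8
```

Call:
drive_tool(motion=[1, -0.3, 0, 0.015])

```text
clock: 9.97
eef_pos: [539.0, -68.9, 201.2]
eef_rot: [3.116, 0.026, 0.083]
wrist_force: [-9.6, -3.6, 2.5]
finger_gap: 0.4
```

Call:
drive_tool(motion=[1, -0.3, 0, 0.015])

```text
clock: 10.05
eef_pos: [539.1, -68.7, 201.1]
eef_rot: [3.116, 0.029, 0.067]
wrist_force: [-17.7, -5.0, 7.4]
finger_gap: 0.4
```

```bash
python3 st.py
```

```text
r 57.990275613117305 handle est 1.5479712048529444 yaw err -0.039534834663741414 c [16.70790189 55.53123518] F tool [-17.94751161   3.7772381 ] [-17.65490912  -4.96838852   7.3961336 ] j6 1.3335438416224323 z 201.11471901905733
```

The force rose to 18 N with no further motion at an estimated 1.55 rad, so the handle is at its stop. I'll back off, lift and verify.

Call:
drive_tool(motion=[-4, 0, 0, 0, -10, 0, 0, 0, -4, 0, 0, 0, 0, 0, -25, 0, 0, 0, -40, 0, 0, 0, -40, 0, -40, 0, 0, 0, -40, 0, 0, 0])

```text
clock: 10.72
eef_pos: [448.4, -70.8, 313.7]
eef_rot: [3.118, 0.022, 0.068]
wrist_force: [0.6, -0.3, -0.1]
finger_gap: 0.2
```

Call:
drive_tool(motion=[-40, 0, 0, 0, -40, 0, 0, 0, -30, 0, 0, 0, 0, 0, 0, 0, 0, 0, 0, 0])

```text
clock: 11.13
eef_pos: [331.6, -77.4, 318.9]
eef_rot: [3.116, 0.01, 0.07]
wrist_force: [-1.0, 0.5, -0.5]
finger_gap: 0.4
```

```bash
python3 - <<'E'
from h import *
import cv2
p=np.load("p_k.npy");im=camera("top")[:,:,::-1].copy();s=camera("scene")[:,:,::-1].copy()
for n,m in(("top",im),("scene",s)):
    for q in proj(n,world([*p[:3],0],pts(1.571))): cv2.drawMarker(m,tuple(int(v) for v in q.round()),(0,0,255),cv2.MARKER_CROSS,6,1)
a=cv2.resize(im[120:360,240:560],(400,300));b=cv2.resize(s[140:380,90:410],(400,300))
cv2.imwrite("pics/end.png",cv2.resize(np.hstack([im[120:360,240:560],s[140:380,90:410]]),(800,300)))
print(read_state()["eef_pos"],read_state()["wrist_force"])
E
```

```text
[332.44031155 -77.3935203  318.65471328] [0.80323657 0.13425095 0.18639453]
```

View pics/end.png

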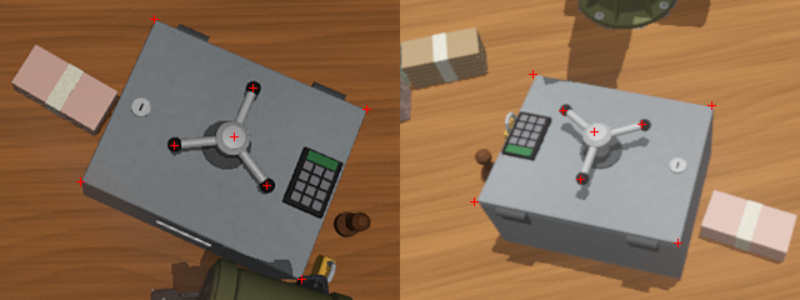

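All three balls sit on the crosses predicted for 1.571 rad, in the top view at about (253,88), (174,145) and (267,185). The lid corners match the shut pose, and the notes, stamp and padlock are where they were.

```bash
python3 -c "
from cell import *
print(sign_off())"
```

```text
the job is handed in; nothing more can be done
None
```

The safe is locked and handed in at about 11 s on the clock, with the arm clear of everything. I pushed the lid down with the shut fingertips in small steps. I then turned the handle clockwise by pushing spoke1 until it reached its stop.

- **Lid:** it stopped hard with the fingertip at 174.1 mm, against 174 mm for fully shut. The last steps were about 1 mm each. The highest reading at the stop was 26 N vertical (about 29 N in all).
- **Handle:** the finger position put it at about 1.55 rad when I stopped. The wrist force had risen from about 5 N to about 18 N with no further motion. In the final pictures the three balls fall on the positions predicted for 1.571 rad to within about a pixel.
- **Bystanders:** the notes, padlock and stamp look undisturbed. In the last top view the padlock is partly hidden by the arm.
- **Disagreement:** some safe corners sat 3 to 5 pixels off my fitted model. I put this down to lens or calibration error. The balls, which I worked from, fitted to about 1 to 2 pixels.

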